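# Put the chisel back in its own bay of the chisel box

### The job

One chisel lies on its own on the right of the bench. Lay it away in the open chisel box: try it along the row of bays, which get wider from right to left, and leave it fully home, lying flat with its edge against the back, in the narrowest bay that its blade will go into; then let go and shut the lid completely. Leave the two chisels lying side by side at the left, and the other things on the bench, where they are.

Things in the scene. Friction and masses are not known exactly. Their poses are not given: they have to be found in the camera images.
- chisel_box: wooden chisel box fixed to the bench, 204 mm deep, 206 wide. Origin: its underside, mid-width, in the plane of the shut lid's front lip. x points into the bays, y left, z up. Base board top is 10 mm above the bench; x -115 to 0 mm is a bare rest for handles, 0 to 26 an open gallery for the chisel's collar, 26 to the back wall at 81 the bays. Side and back walls reach z 30 mm.
- bay_row (a point): centre of the middle bay's mouth, on the board: 26 mm ahead of and 10 mm above the box origin, axes as the box. Five straight bays along x, open at top and front, at y = -76, -38, 0, +38, +76 mm; clear widths 9, 14, 19, 24, 29 mm in that order; solid wood 14 mm high between them, mouths chamfered 3 mm at 45 degrees.
- home_row (a point): where the middle of a chisel's handle lies when it is fully home (edge touching the back wall) in the middle bay: 64.5 mm before and 23 mm above the box origin, axes as the box; in the other bays the same but for y (-76, -38, +38, +76 mm).
- lid (a joint): angle of the box's lid about its hinge at the back: 0 shut, 1.9 fully open; starts at 1.62 to 1.85, just past upright. Stiff hinge: stays where left near upright, drops shut slowly by itself below about 1 rad. Lid 89 mm long, 206 wide, 6 thick; the lip at its free edge has 15 mm notches that pass a chisel's neck but not its collar, so it shuts only over a chisel that is home.
- lid_hinge (a point): point on the lid's hinge line, mid-width, 90.5 mm behind the box origin and 31.5 mm above the bench; the line runs along the box's y.
- lid_edge (a point): outer edge of the small brass finger tab (44 mm wide, 6 thick, sticking out 10) at the middle of the lid's free edge, 100.5 mm from the hinge line. It stands about 132 mm above the bench with the lid upright.
- chisel_a_mid (a point): chisel, 0.14 kg: middle of its wooden handle, 13 mm over its flat underside; x to the cutting edge, z up. Along x: handle -47 to 44 mm (25 wide, 26 high), ferrule to 59, neck to 77, collar to 85 (24 wide, 14 high), blade to 145.5 (5 thick, flush below). Blades of the three are 12, 17, 22 mm wide, unmarked. The one alone at the right (y < 0) changes; the others lie at y > 0.3.
- chisel_b_mid (a point): chisel, 0.14 kg: middle of its wooden handle, 13 mm over its flat underside; x to the cutting edge, z up. Along x: handle -47 to 44 mm (25 wide, 26 high), ferrule to 59, neck to 77, collar to 85 (24 wide, 14 high), blade to 145.5 (5 thick, flush below). Blades of the three are 12, 17, 22 mm wide, unmarked. The one alone at the right (y < 0) changes; the others lie at y > 0.3.
- chisel_c_mid (a point): chisel, 0.14 kg: middle of its wooden handle, 13 mm over its flat underside; x to the cutting edge, z up. Along x: handle -47 to 44 mm (25 wide, 26 high), ferrule to 59, neck to 77, collar to 85 (24 wide, 14 high), blade to 145.5 (5 thick, flush below). Blades of the three are 12, 17, 22 mm wide, unmarked. The one alone at the right (y < 0) changes; the others lie at y > 0.3.
- mixing_cup_1: small mixing cup, 65 mm across, 62 mm high, on the bench; origin at the centre of its underside. Not part of the work.
- paint_bottle_1: small paint bottle, 36 mm across, 101 mm high, on the bench; origin at the centre of its underside. Not part of the work.
- packing_tape: roll of packing tape, 95 mm across, 48 mm high, on the bench; origin at the centre of its underside. Not part of the work.
- clay_block: grey clay block, 65x97x49 mm, on the bench; origin at the centre of its underside. Not part of the work.
- sanding_block: sanding block, 62x96x28 mm, on the bench; origin at the centre of its underside. Not part of the work.
- wood_tool_a: slim wooden modelling tool, 170 mm long, 9 mm thick, on the bench; origin at the centre of its underside. Not part of the work.
- marker: marker pen, 130 mm long, 15 mm thick, on the bench; origin at the centre of its underside. Not part of the work.
There are look-alikes about, which are no part of the job. Leave any purple look-alike of the part that bears chisel_a_mid alone.

How it is judged:
By the outcome, as a careful person would: the job done as asked, in the order asked, and still so for the second after the job is handed in, with the robot touching nothing.
It also fails if it takes over 64 s, if anything falls off the work surface, if the arm or the gripper's body presses on something with over 40 N, if the wrist force passes 120 N, or if a joint passes its speed limit or range.

### The arm

A 6-joint arm with a two-finger parallel gripper is mounted at the origin on a cart in front of the work surface, level with it; the furniture and walls round the work are solid. World frame = base frame: x ahead of the robot, y to its left, z up, the work surface at z = 0. Lengths are in m, angles in degrees, forces in N, time in s.
With the tool pointing down it reaches from about 0.4 to 0.825 m from the base axis. Payload 7 kg.
Tool frame: the origin (TCP) lies at the very end of the fingers, on their centre line; the grasp point (between the pads) lies 19 mm behind it (ctrl.tcp_to_grasp is the distance from the TCP to the grasp point, in m); z points along the fingers, x is the direction in which the jaws open and shut, and the axes are right-handed (so a half turn about z gives the same grasp; the last joint's range is limited). The gripper opens to 88 mm and grips with 3 to 60 N. Pads are 19 mm wide; open, the fingers measure 130 mm over their backs; the gripper's body (78 mm by 193 mm) begins 47 mm behind the grasp point.
Start: joints at [16.507, 20.546, 0.682, 0, -70.136, -16.507], TCP at [0.675, -0, 0.227] pointing down, gripper open.
Joint ranges: [-176.03, 176.03], [-82.01, 121.73], [-58.28, 71.71], [-173.87, 95.51], [-174.79, -0.11], [-173.66, 173.66]. Speed limits (degrees/s): [136.94, 136.94, 172.46, 180, 180, 180].

### API

Orientations are given as [roll, pitch, yaw] about the fixed x, y, z axes, in that order (R = Rz(yaw) Ry(pitch) Rx(roll)).
In Python, from plant import sensors, vision, ticket, ctrl gives the robot as it stands. The module is installed in compiled form; this text tells all that it offers.
- The arm moves only by the tool drive_tool, never from a script. Its argument "moves" is a list of rows, each a list of 6 numbers: the shift along the tool's x, y, z in units of 0.15 m (1.0 is 0.15 m), then the turn, a rotation vector about the tool's x, y, z in units of 60 degrees (1.0 is 60 degrees). In form: [[dx, dy, dz, rx, ry, rz], ...]. A call has 1 to 8 rows; each row is the pose to reach, as a shift and turn from the pose measured when the call began, along the tool's axes at that moment; what a row does not reach only later rows make up. A row lasts 1/10 s, in which the tool goes at most 50 mm and 8.59 degrees, less where a joint would pass 70% of its speed; a pose out of reach is approached as far as the arm can. A call with a number of a shift or a turn outside -1 to 1 is refused whole. A call with a gripper value outside its range is refused whole. "fingers" is the opening, from -1 (shut) to 1 (fully open), set as the call begins (left out, the last holds). The fingers move at their own pace and stop on an object; the grip force is fixed at half the most. Time passes only in rows, so rows that repeat a pose let the fingers close. It gives the time, the measured TCP pose, the force and the opening at its end, in the units of the state.
- sensors.get_obs(): the state, without advancing time (a new reading comes with each control period).
- vision.snapshot(name): name is "scene" or "side" or "wrist"; returns a dict with "pixels" (384x512x3 uint8, red, green, blue), "fx", "fy", "cx", "cy" (pixels), "R" (3x3) and "t" (3): a world point X has camera coordinates R X + t. Camera axes: x right, y down, z forward; pixel columns grow to the right and rows downward; lengths in m; the calibration is good to about 2 mm. A picture is of the moment at which its call begins. There is no depth.
- ticket.close_job(): hands the job in, once; it reports no verdict.
The state is a dict: "clock": time; "joint_pos": joint angles; "qvel": joint speeds; "tau": joint torques, N m; "tool_pos": TCP position; "orientation": TCP orientation; "force": force on the tool from outside, world axes, zero at the start; "moment": the same for the moment, N m; "opening": finger opening in m.
Only numpy, scipy, OpenCV 4.12 (cv2) and the standard library are available. Lean on these libraries where they do the work, as an engineer would, in place of code of your own. Each camera call takes 0.05 s, during which the arm holds its last target.

## Working session

There is one attempt and no reset: what is moved stays moved. The work goes in short steps, Python scripts to look and compute and a tool call to move; the robot and the scene stay as the last step left them, time stands still between calls to the robot, and variables do not carry over. Pictures are saved under pics/ and viewed, and the job is handed in when it is done.

Besides the shell and the picture viewer there is one more tool, called after ">>>" as name([rows], argument=value, ...), one row to a line, values as JSON. drive_tool: Moves the arm, as the interface text tells. Shifts and turns lie within -1 to 1; 1 stands for 0.15 m of shift or 60 degrees of turn. Its arguments: {"type":"object","properties":{"moves":{"type":"array"},"fingers":{"type":"number"}},"required":["moves"]}

```bash
mkdir -p pics; cat > h.py <<'E'
import numpy as np, cv2
from plant import sensors, vision, ticket, ctrl
def snap(n,f):
    s=vision.snapshot(n); cv2.imwrite('pics/'+f,s['pixels'][:,:,::-1]); 
    np.savez('pics/'+f+'.npz',**{k:np.array(v) for k,v in s.items()}); return s
def load(f): return dict(np.load('pics/'+f+'.npz'))
def px2w(s,u,v,z):
    d=np.array([(u-s['cx'])/s['fx'],(v-s['cy'])/s['fy'],1.]); R=np.array(s['R']);t=np.array(s['t'])
    c=-R.T@t; d=R.T@d; return c+d*(z-c[2])/d[2]
def w2px(s,X):
    p=np.array(s['R'])@np.array(X)+np.array(s['t']); return np.array([s['fx']*p[0]/p[2]+s['cx'],s['fy']*p[1]/p[2]+s['cy']])
def crop(s,f,u0,u1,v0,v1,k):
    cv2.imwrite('pics/'+f,cv2.resize(s['pixels'][v0:v1,u0:u1,::-1],None,fx=k,fy=k,interpolation=cv2.INTER_CUBIC))
E
python3 - <<'E'
from h import *
print(sensors.get_obs())
for n in['scene','side','wrist']:
    s=snap(n,n+'0.png'); print(n,s['fx'],s['R'],s['t'])
E
```

```text
{'clock': 0.0, 'joint_pos': array([ 1.65070358e+01,  2.05919971e+01,  6.32873835e-01, -2.03407700e-02,
       -7.01381886e+01, -1.65090344e+01]), 'qvel': array([ 0.09340009, -0.08838503, -0.04464824,  0.06285799, -0.03637814,
       -0.11538415]), 'tau': array([-8.00930356e-04, -5.82726967e+01,  2.93058443e+01,  6.99745238e+00,
        6.93249181e-03, -2.06530804e-04]), 'tool_pos': array([ 6.74486390e-01, -3.11479467e-05,  2.25608844e-01]), 'orientation': array([-1.79990678e+02, -9.87342771e-02,  1.79991066e+02]), 'force': array([ 0.46830134,  0.07473927, -0.55904723]), 'moment': array([-0.00579892,  0.01249391, -0.01758533]), 'opening': 0.08740984200920815}
scene 395.15825228086555 [[ 0.86944191 -0.49393213  0.01009059]
 [-0.31738047 -0.57408711 -0.75478051]
 [ 0.37860322  0.65303525 -0.65589981]] [-0.34880817  0.28301381  1.13848575]
side 424.8974933584095 [[-0.89414895 -0.44776512  0.00201122]
 [-0.24924153  0.49397267 -0.83298839]
 [ 0.37198966 -0.74531698 -0.55328681]] [0.48469845 0.10802166 1.96333373]
wrist 319.40817697544884 [[-9.99998932e-01  3.81958078e-04  1.41083446e-03]
 [ 7.67441040e-04  9.58702288e-01  2.84410502e-01]
 [-1.24393734e-03  2.84411281e-01 -9.58701557e-01]] [ 0.67297283 -0.03575997  0.39129659]
```

View pics/scene0.png

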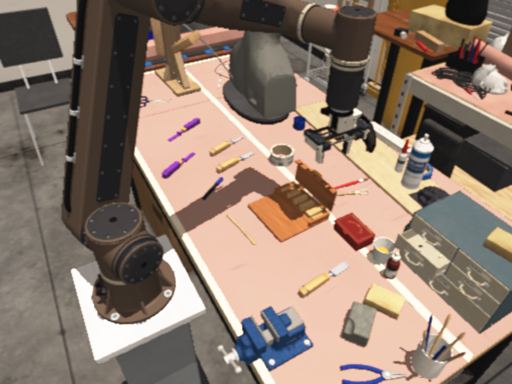

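View pics/side0.png

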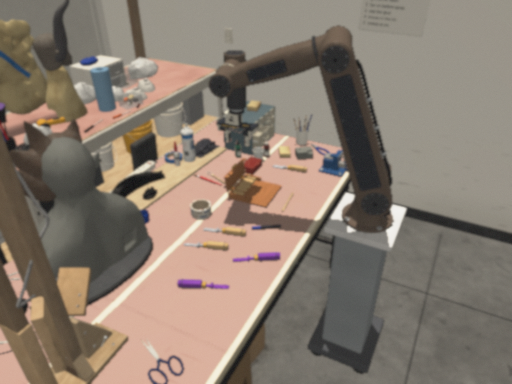

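View pics/wrist0.png

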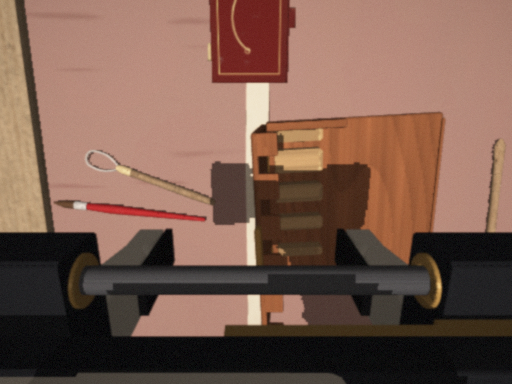

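```bash
python3 - <<'E'
from h import *
s=load('scene0.png')
crop(s,'c1.png',235,365,150,250,6)
crop(s,'c2.png',285,365,250,310,9)
crop(load('side0.png'),'c3.png',180,320,140,220,5)
E
```

```text
(no output)
```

View pics/c1.png

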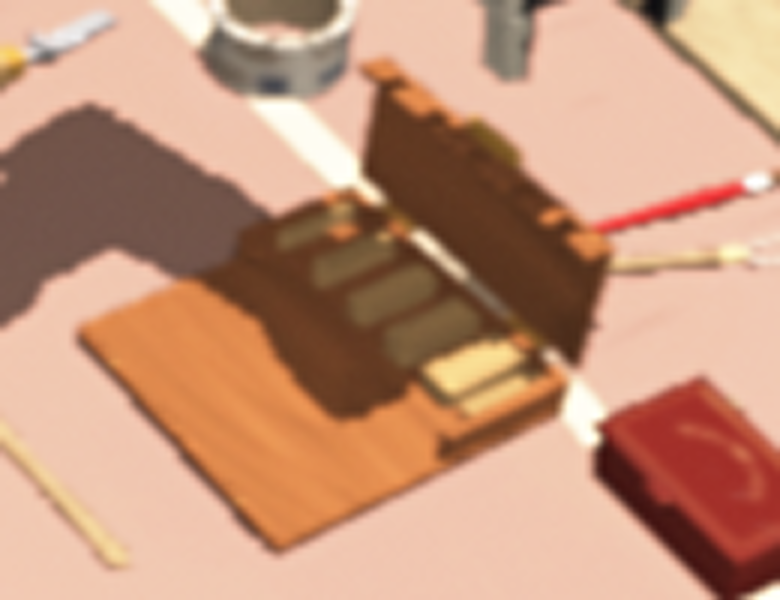

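View pics/c2.png

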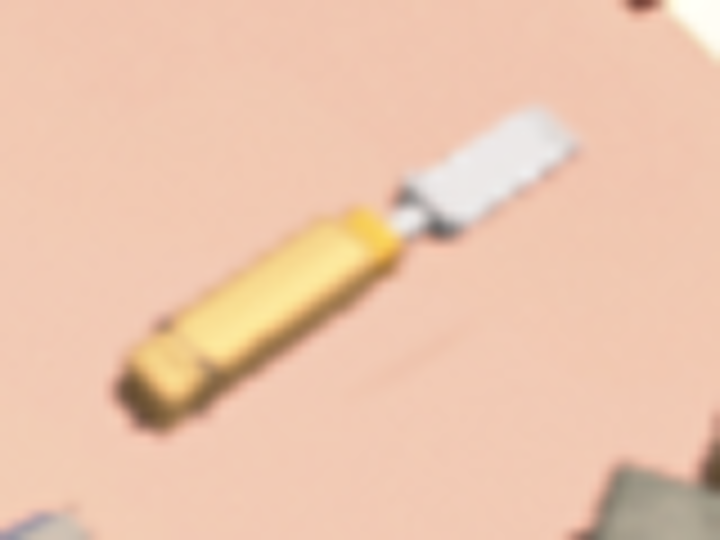

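View pics/c3.png

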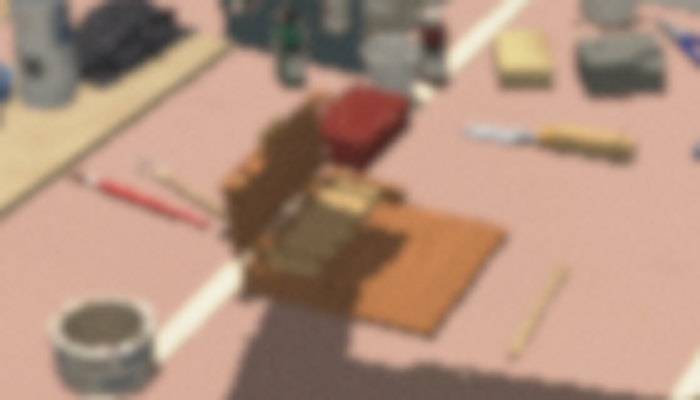

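```bash
python3 - <<'E'
from h import *
from scipy.optimize import least_squares
s=load('scene0.png')
f=lambda x,y:(235+x/6,150+y/6)
P=[((-115,103,10),(80,335)),((-115,-103,10),(280,546))]
for X,p in P: print(px2w(s,*f(*p),.01))
w=load('wrist0.png')
print('wrist', px2w(w,441,113,.01), px2w(w,420,258,.01))
g=lambda x,y:(285+x/9,250+y/9)
for p,z in [((165,345),.026),((360,215),.02),((560,130),.005),((400,190),.01),((455,232),.01),((535,105),.005),((578,150),.005)]: print(px2w(s,*g(*p),z))
E
```

```text
[0.44581145 0.13305117 0.01      ]
[ 0.46031697 -0.06231809  0.01      ]
wrist [ 0.46001398 -0.05956763  0.01      ] [0.45690016 0.12421648 0.01      ]
[ 0.41051059 -0.25283183  0.026     ]
[ 0.49756278 -0.23930566  0.02      ]
[ 0.58673963 -0.23585881  0.005     ]
[ 0.52099923 -0.23217485  0.01      ]
[ 0.52631846 -0.25454545  0.01      ]
[ 0.58616991 -0.22334324  0.005     ]
[ 0.58660034 -0.24542459  0.005     ]
```

>>> drive_tool([
  [0.97,0.23,0,0,0,-0.8],
  [0.97,0.23,0,0,0,-0.8],
  [0.97,0.23,0,0,0,-0.8],
  [0.97,0.23,0,0,0,-0.8],
  [0.97,0.23,0,0,0,-0.8],
  [0.97,0.23,0,0,0,-0.8],
  [0.97,0.23,0,0,0,-0.8],
])

```text
clock: 0.85
tool_pos: [0.5289, 0.0346, 0.226]
orientation: [179.9, -0.1, -131.9]
force: [0.5, 0.3, -0.1]
opening: 0.0876
```

>>> drive_tool([
  [0,0,0,0,0,-0.75],
  [0,0,0,0,0,-0.75],
  [0,0,0,0,0,-0.75],
  [0,0,0,0,0,-0.75],
  [0,0,0,0,0,-0.75],
  [0,0,0,0,0,-0.75],
  [0,0,0,0,0,-0.75],
])

```text
clock: 1.55
tool_pos: [0.5288, 0.0345, 0.2258]
orientation: [179.9, -0.0, -87.1]
force: [-0.9, -0.8, -0.1]
opening: 0.0874
```

```bash
python3 - <<'E'
from h import *
s=snap('wrist','w1.png'); crop(s,'w1b.png',0,512,0,384,1.56)
E
```

```text
(no output)
```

View pics/w1b.png

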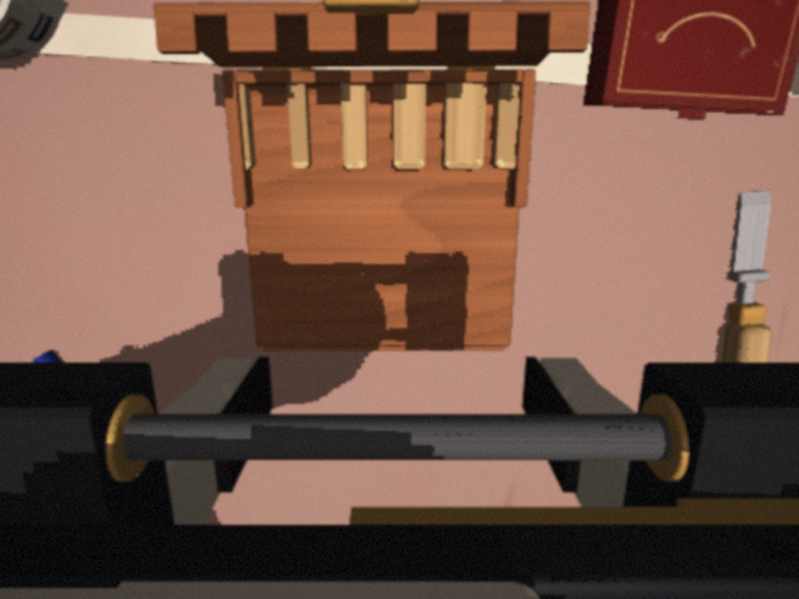

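```bash
python3 - <<'E'
from h import *
s=load('w1.png'); crop(s,'w1c.png',140,350,30,230,3.8);crop(s,'w1d.png',450,512,110,240,6);crop(s,'w1e.png',140,350,30,130,3.8)
E
```

```text
(no output)
```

View pics/w1c.png

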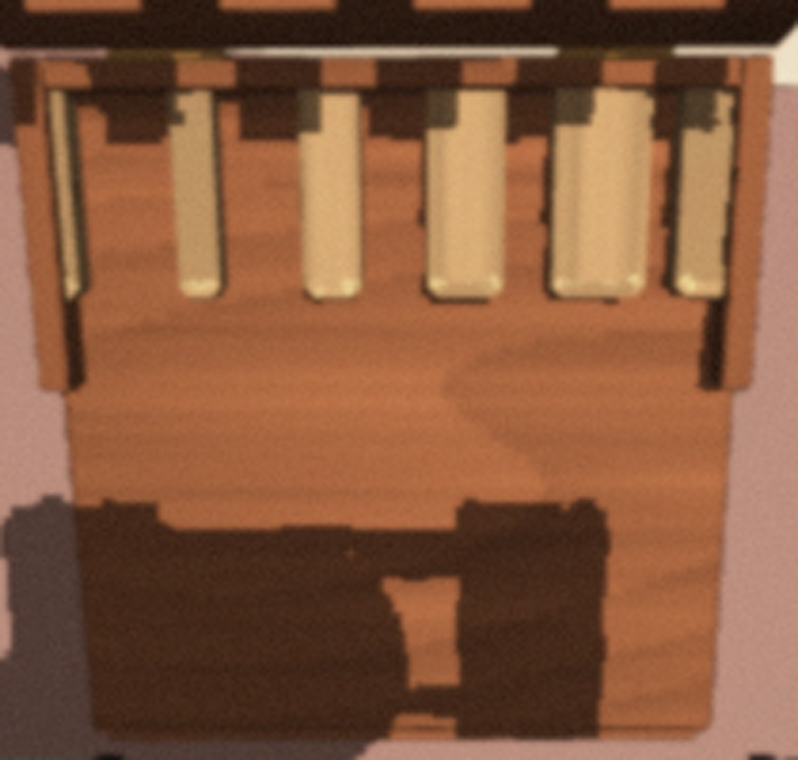

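View pics/w1d.png

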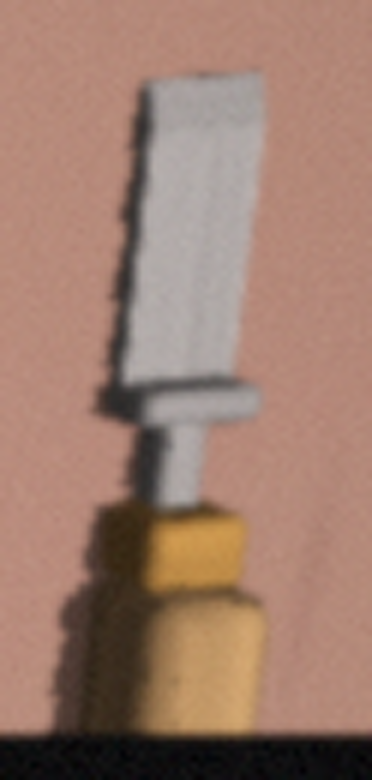

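```bash
cat > fit.py <<'E'
from h import *
from scipy.optimize import least_squares
s=load('w1.png')
f=lambda x,y:np.array((140+x/3.8,30+y/3.8))
P=[((-115,103,10),(94,728)),((-115,-103,10),(712,728)),((26,-71.5,24),(643,295)),((26,-45,24),(552,295)),((26,-31,24),(504,295)),((26,-9.5,24),(427,295)),((26,9.5,24),(361,295)),((26,26,24),(303,295)),((26,50,24),(181,None))]
P=P[:-1]+[((26,50,24),(222,295)),((26,61.5,24),(180,295)),((0,103,30),(42,388)),((0,-103,30),(750,388))]
def W(q,X):
    c,si=np.cos(q[2]),np.sin(q[2]); X=np.array(X)/1000
    return np.array([q[0]+c*X[0]-si*X[1],q[1]+si*X[0]+c*X[1],X[2]])
r=lambda q:np.concatenate([(w2px(s,W(q,X))-f(*p)) for X,p in P])
o=least_squares(r,[.57,.03,.03],loss='soft_l1')
print(o.x[:2],np.degrees(o.x[2]));print(r(o.x).reshape(-1,2).round(1))
g=lambda x,y:(450+x/6,110+y/6)
pr=lambda x,y,z:px2w(s,*g(x,y),z)
a,b,c,d=pr(150,78,.003),pr(263,72,.003),pr(123,383,.005),pr(235,378,.005)
print('blade w',np.linalg.norm(a-b),np.linalg.norm(c-d)); e=(a+b)/2;m=(c+d)/2
print(e,m,np.degrees(np.arctan2(*(e-m)[1::-1])))
print('collar',pr(140,398,.014),pr(262,390,.014), 'ferr',pr(145,520,.02),pr(245,520,.02))
E
python3 fit.py
```

```text
[0.56644313 0.0473927 ] 3.058744365403415
[[-0.9  1.4]
 [ 0.   1.1]
 [ 0.3 -0.3]
 [-0.1 -0.3]
 [-0.3 -0.2]
 [ 0.3 -0.2]
 [ 0.2 -0.1]
 [ 0.4 -0.1]
 [-0.3 -0. ]
 [ 0.2 -0. ]
 [-0.9  0.3]
 [ 0.6 -0.2]]
blade w 0.021824478611499557 0.022550314821937627
[ 0.58903841 -0.23228146  0.003     ] [ 0.52874962 -0.2408921   0.005     ] 8.128195471883489
collar [ 0.52662726 -0.22743824  0.014     ] [ 0.52947704 -0.25121753  0.014     ] ferr [ 0.50321277 -0.23030172  0.02      ] [ 0.50422871 -0.25019852  0.02      ]
```

```bash
cat >> h.py <<'E'
from scipy.spatial.transform import Rotation as Ro
def to(p,yaw,roll=180,pitch=0):
    o=sensors.get_obs(); R=Ro.from_euler('xyz',o['orientation'],degrees=True); T=Ro.from_euler('xyz',[roll,pitch,yaw],degrees=True)
    d=R.inv().apply(np.array(p)-o['tool_pos'])/.15; r=(R.inv()*T).as_rotvec(degrees=True)/60
    print('now',o['tool_pos'].round(4),o['orientation'].round(2),'row',d.round(3),r.round(3))
E
python3 - <<'E'
from h import *
to([.445,-.2525,.15],-82)
E
```

```text
now [0.5289 0.0345 0.2258] [179.91  -0.   -87.12] row [1.883 0.653 0.507] [ 0.002  0.    -0.085]
```

>>> drive_tool([
  [0.33,0.12,0,0,0,0],
  [0.66,0.23,0.1,0,0,0],
  [1,0.35,0.2,0,0,-0.08],
  [1,0.35,0.2,0,0,-0.08],
])

```text
clock: 2.0
tool_pos: [0.4814, -0.1209, 0.1945]
orientation: [179.8, 0.0, -82.5]
force: [-0.4, 0.2, -0.4]
opening: 0.0878
```

>>> drive_tool([
  [0.33,0.1,0.1,0,0,0],
  [0.66,0.2,0.2,0,0,0],
  [0.88,0.3,0.3,0,0,0],
  [0.88,0.3,0.3,0,0,0],
  [0.88,0.3,0.3,0,0,0],
])

```text
clock: 2.5
tool_pos: [0.4532, -0.2586, 0.1491]
orientation: [179.7, 0.0, -82.8]
force: [0.5, 0.5, 0.0]
opening: 0.0877
```

```bash
python3 - <<'E'
from h import *
s=snap('wrist','w2.png'); crop(s,'w2b.png',0,512,0,384,1.56)
to([.445,-.2525,.15],-82)
s=load('scene0.png')
for p in [(240,330),(268,312),(300,312),(310,345)]: print(px2w(s,*p,.05))
E
```

```text
now [ 0.454  -0.2578  0.1497] [ 1.7974e+02  2.0000e-02 -8.2660e+01] row [-0.043  0.055 -0.002] [ 0.004  0.    -0.011]
[ 0.18989482 -0.29004651  0.05      ]
[ 0.27701167 -0.28086184  0.05      ]
[ 0.34968724 -0.32155024  0.05      ]
[ 0.31979354 -0.40807116  0.05      ]
```

View pics/w2b.png

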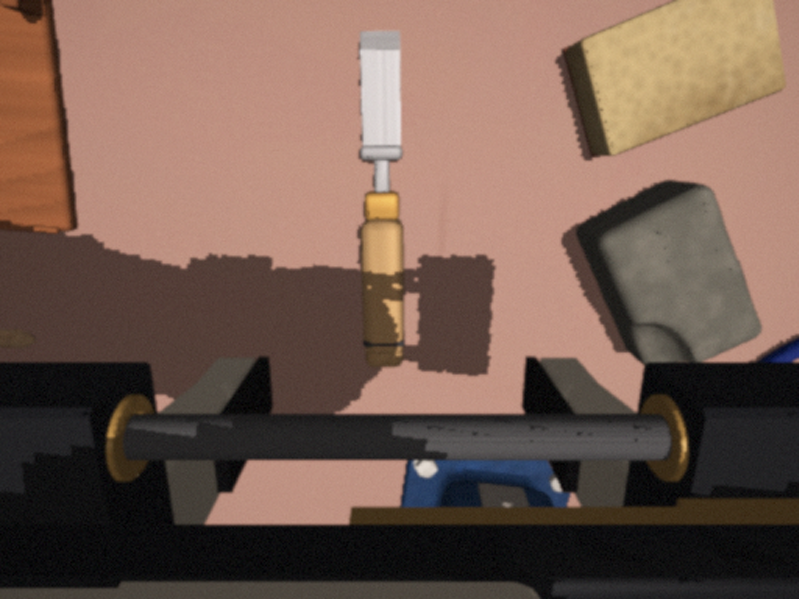

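```bash
python3 - <<'E'
from h import *
s=load('w2.png'); crop(s,'w2c.png',210,280,10,240,3.4)
k=1.5625
for n,u,v,z in [('tip',380.5,32,.003),('collar',381.5,153,.014),('hfront',383,222,.026),('hend',384,362,.02),('vise',405,460,.06),('vise',560,460,.06),('clay',600,230,.049),('clayl',630,340,.049)]:
    print(n,px2w(s,u/k,v/k,z).round(4))
E
```

```text
tip [ 0.5885 -0.2323  0.003 ]
collar [ 0.5255 -0.2405  0.014 ]
hfront [ 0.4888 -0.2461  0.026 ]
hend [ 0.4012 -0.2568  0.02  ]
vise [ 0.36   -0.2749  0.06  ]
vise [ 0.3711 -0.363   0.06  ]
clay [ 0.502  -0.3585  0.049 ]
clayl [ 0.4444 -0.3897  0.049 ]
```

View pics/w2c.png

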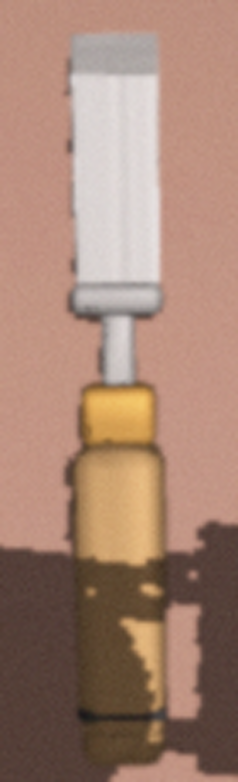

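```bash
python3 - <<'E'
from h import *
to([.4550,-.2497,.004],-82.55)
E
```

```text
now [ 0.454  -0.2578  0.1497] [ 1.7974e+02  2.0000e-02 -8.2660e+01] row [-0.053 -0.018  0.971] [ 0.004  0.    -0.002]
```

>>> drive_tool([
  [-0.053,-0.018,0.3,0.004,0,0],
  [-0.053,-0.018,0.6,0.004,0,0],
  [-0.053,-0.018,0.85,0.004,0,0],
  [-0.053,-0.018,0.96,0.004,0,0],
  [-0.053,-0.018,0.97,0.004,0,0],
  [-0.053,-0.018,0.97,0.004,0,0],
  [-0.053,-0.018,0.97,0.004,0,0],
])

```text
clock: 3.25
tool_pos: [0.4566, -0.2493, 0.0057]
orientation: [-179.9, -0.0, -82.6]
force: [0.3, -0.1, -0.0]
opening: 0.0876
```

>>> drive_tool([
  [0,0,0,0,0,0],
  [0,0,0,0,0,0],
  [0,0,0,0,0,0],
  [0,0,0,0,0,0],
  [0,0,0,0,0,0],
  [0,0,0,0,0,0],
  [0,0,0,0,0,0],
  [0,0,0,0,0,0],
], fingers=-1)

```text
clock: 4.05
tool_pos: [0.4565, -0.2493, 0.0056]
orientation: [-179.9, -0.0, -82.6]
force: [-0.1, -0.1, -0.1]
opening: 0.0295
```

>>> drive_tool([
  [0,0,0,0,0,0],
  [0,0,0,0,0,0],
  [0,0,0,0,0,0],
  [0,0,0,0,0,0],
])

```text
clock: 4.45
tool_pos: [0.4565, -0.2493, 0.0056]
orientation: [-179.9, -0.0, -82.6]
force: [-0.0, -0.0, 1.0]
opening: 0.0249
```

```bash
python3 - <<'E'
from h import *
s=snap('wrist','w3.png'); crop(s,'w3b.png',200,320,0,250,3)
E
```

```text
(no output)
```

View pics/w3b.png

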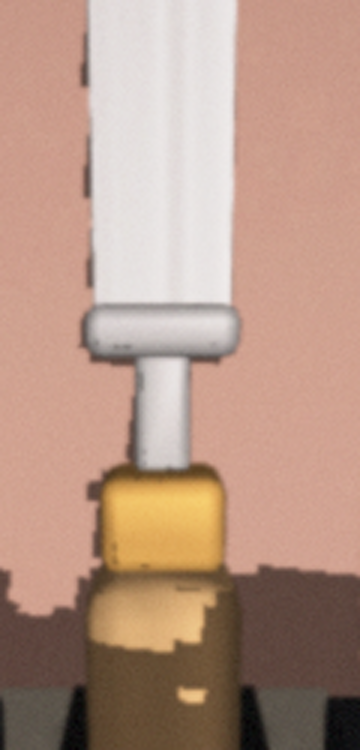

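```bash
python3 - <<'E'
from h import *
s=load('w3.png'); o=sensors.get_obs()
R=Ro.from_euler('xyz',o['orientation'],degrees=True)
for n,v,z,x in [('cf',307,.013,85),('cr',352,.010,77),('fer front',468,.02,59)]:
    X=px2w(s,200+163.5/3,v/3,z); print(n,X.round(4),(R.inv().apply(X-o['tool_pos'])*1000).round(1),x)
E
```

```text
cf [ 0.5291 -0.2402  0.013 ] [  0.3 -73.2  -7.2] 85
cr [ 0.5224 -0.2411  0.01  ] [  0.3 -66.3  -4.2] 77
fer front [ 0.5059 -0.2432  0.02  ] [  0.3 -49.7 -14.3] 59
```

```bash
cat >> h.py <<'E'
BX=[.5664,.0474,3.06]
def box(x,y,z):
    a=np.radians(BX[2]); return [BX[0]+(np.cos(a)*x-np.sin(a)*y)/1000,BX[1]+(np.sin(a)*x+np.cos(a)*y)/1000,z/1000]
def inbox():
    o=sensors.get_obs(); a=np.radians(BX[2]); d=(o['tool_pos'][:2]-BX[:2])*1000
    print('tcp in box',(np.cos(a)*d[0]+np.sin(a)*d[1]).round(1),(-np.sin(a)*d[0]+np.cos(a)*d[1]).round(1),o['tool_pos'][2],'F',o['force'].round(1))
E
python3 - <<'E'
from h import *
to(box(-125,0,60),-90+3.06)
E
```

```text
now [ 0.4565 -0.2493  0.0056] [-1.7988e+02 -3.0000e-02 -8.2610e+01] row [-1.93  -0.151 -0.363] [-0.002 -0.     0.072]
```

>>> drive_tool([
  [0,0,-0.2,0,0,0],
  [-0.25,0,-0.4,0,0,0],
  [-0.55,-0.05,-0.4,0,0,0.03],
  [-0.85,-0.07,-0.4,0,0,0.03],
  [-1,-0.07,-0.4,0,0,0.03],
])

```text
clock: 5.0
tool_pos: [0.4472, -0.0969, 0.0659]
orientation: [-179.8, -0.0, -84.4]
force: [-0.1, -0.1, -1.4]
opening: 0.0247
```

```bash
python3 - <<'E'
from h import *
to(box(-125,0,62),-90+3.06)
E
```

```text
now [ 0.4472 -0.0969  0.0659] [-179.83   -0.    -84.36] row [-0.917 -0.053  0.026] [-0.003  0.     0.043]
```

>>> drive_tool([
  [-0.3,-0.02,0.026,-0.003,0,0.02],
  [-0.6,-0.04,0.026,-0.003,0,0.043],
  [-0.85,-0.053,0.026,-0.003,0,0.043],
  [-0.917,-0.053,0.026,-0.003,0,0.043],
  [-0.917,-0.053,0.026,-0.003,0,0.043],
  [-0.917,-0.053,0.026,-0.003,0,0.043],
])

```text
clock: 5.6
tool_pos: [0.4413, 0.0404, 0.0619]
orientation: [180.0, -0.0, -86.9]
force: [0.9, 0.6, -1.5]
opening: 0.0245
```

```bash
python3 - <<'E'
from h import *
inbox();to(box(-125,0,62),-90+3.06)
s=snap('wrist','w4.png'); crop(s,'w4b.png',0,512,0,384,1.56)
E
```

```text
tcp in box -125.3 -0.3 0.061866018867831774 F [ 0.9  0.6 -1.5]
now [0.4413 0.0404 0.0619] [ 1.7996e+02 -1.0000e-02 -8.6910e+01] row [-0.002 -0.002 -0.001] [ 0.001 -0.     0.001]
```

View pics/w4b.png

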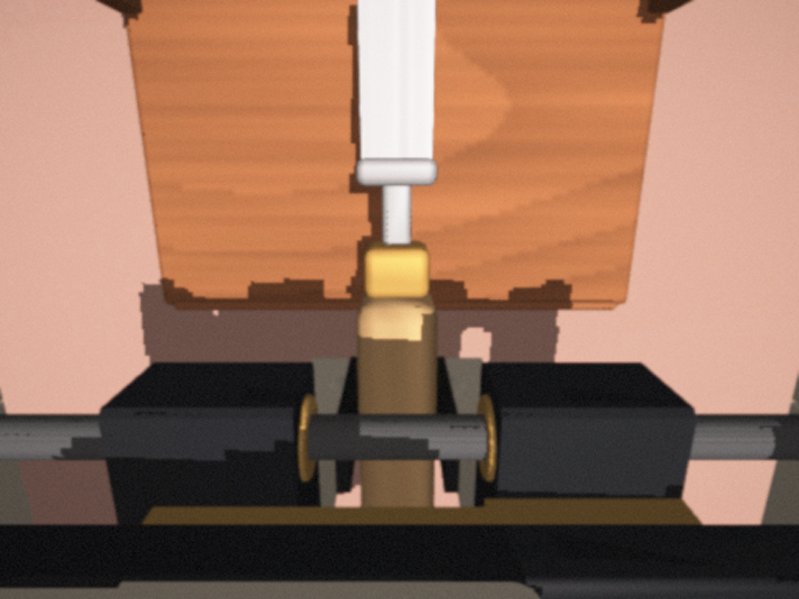

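```bash
python3 - <<'E'
from h import *
s=load('w4.png'); k=1.5625
l=px2w(s,165/k,301/k,.01);r=px2w(s,627/k,301/k,.01); print(l,r,np.linalg.norm(l-r),(l+r)/2, box(-115,0,10), np.degrees(np.arctan2(*(l-r)[1::-1]))-90)
l=px2w(s,129/k,15/k,.01);r=px2w(s,664/k,15/k,.01);print(l,r,(l+r)/2)
p=(l+r)/2
s=snap('scene','s4.png'); crop(s,'s4b.png',230,360,150,250,6)
E
```

```text
[0.44823458 0.14300322 0.01      ] [ 0.45916015 -0.06011824  0.01      ] 0.20341508059893124 [0.45369737 0.04144249 0.01      ] [np.float64(0.4515639691712564), np.float64(0.04126110567774254), 0.01] 3.0788788604042736
[0.56049284 0.14768678 0.01      ] [ 0.57128722 -0.05327904  0.01      ] [0.56589003 0.04720387 0.01      ]
```

View pics/s4b.png

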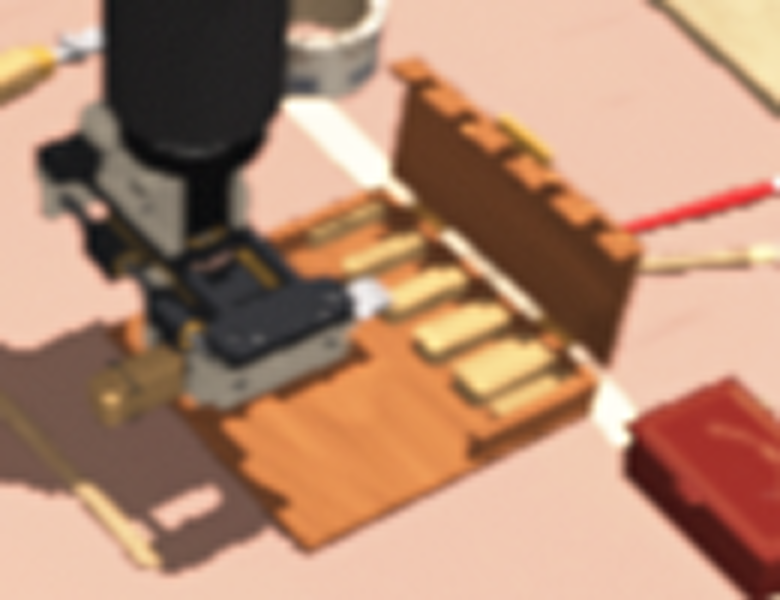

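>>> drive_tool([
  [0,0,0.15,0,0,0],
  [0,0,0.28,0,0,0],
  [0,0,0.3,0,0,0],
  [0,0,0.3,0,0,0],
])

```text
clock: 6.1
tool_pos: [0.4409, 0.0386, 0.0166]
orientation: [179.9, -0.1, -87.1]
force: [0.2, 1.5, -1.7]
opening: 0.0246
```

>>> drive_tool([
  [0,-0.04,0,0,0,0],
  [0,-0.08,0,0,0,0],
  [0,-0.08,0,0,0,0],
])

```text
clock: 6.4
tool_pos: [0.4546, 0.0395, 0.0171]
orientation: [180.0, -0.0, -87.1]
force: [-0.5, -0.8, -0.3]
opening: 0.025
```

```bash
python3 - <<'E'
from h import *
inbox()
E
```

```text
tcp in box -112.1 -1.9 0.017121020505633033 F [-0.5 -0.8 -0.3]
```

>>> drive_tool([
  [-0.012,-0.01,0,0,0,0],
  [-0.012,-0.02,0,0,0,0],
  [-0.012,-0.03,0,0,0,0],
  [-0.012,-0.04,0,0,0,0],
])

```text
clock: 6.8
tool_pos: [0.4602, 0.0416, 0.0171]
orientation: [179.9, -0.0, -87.1]
force: [-2.4, 0.5, -1.2]
opening: 0.0246
```

```bash
python3 - <<'E'
from h import *
inbox()
E
```

```text
tcp in box -106.4 -0.1 0.017063426847302818 F [-2.4  0.5 -1.2]
```

>>> drive_tool([
  [0,-0.01,0,0,0,0],
  [0,-0.018,0,0,0,0],
  [0,-0.025,0,0,0,0],
])

```text
clock: 7.1
tool_pos: [0.4615, 0.041, 0.0163]
orientation: [179.7, -0.1, -87.1]
force: [-10.0, 4.0, 1.8]
opening: 0.0248
```

```bash
python3 - <<'E'
from h import *
inbox()
E
```

```text
tcp in box -105.1 -0.8 0.016342300571842792 F [-10.    4.    1.8]
```

>>> drive_tool([
  [0,0.05,0,0,0,0],
  [0,0.1,0,0,0,0],
  [0,0.1,0,0,0,0],
])

```text
clock: 7.4
tool_pos: [0.4455, 0.04, 0.0165]
orientation: [179.7, -0.1, -87.1]
force: [-0.5, -0.7, -0.5]
opening: 0.0249
```

```bash
python3 - <<'E'
from h import *
inbox()
to(box(-115,38,17.0),-86.94)
E
```

```text
tcp in box -121.1 -0.9 0.01650923608364537 F [-0.5 -0.7 -0.5]
now [0.4455 0.04   0.0165] [ 1.7967e+02 -1.1000e-01 -8.7110e+01] row [-0.26  -0.04  -0.004] [ 0.005 -0.002 -0.003]
```

>>> drive_tool([
  [-0.13,-0.01,-0.004,0.005,-0.002,-0.003],
  [-0.26,-0.02,-0.004,0.005,-0.002,-0.003],
  [-0.26,-0.04,-0.004,0.005,-0.002,-0.003],
  [-0.26,-0.04,-0.004,0.005,-0.002,-0.003],
  [-0.26,-0.04,-0.004,0.005,-0.002,-0.003],
])

```text
clock: 7.9
tool_pos: [0.4494, 0.079, 0.017]
orientation: [180.0, 0.0, -86.9]
force: [-0.3, -0.4, -2.0]
opening: 0.0249
```

```bash
python3 - <<'E'
from h import *
inbox()
to(box(-111,38,16.5),-86.94)
s=snap('wrist','w5.png'); crop(s,'w5b.png',150,360,0,250,3)
s=snap('scene','s5.png'); crop(s,'s5b.png',260,350,160,230,8)
E
```

```text
tcp in box -115.1 37.8 0.016959101168048694 F [-0.3 -0.4 -2. ]
now [0.4494 0.079  0.017 ] [ 1.7997e+02  1.0000e-02 -8.6940e+01] row [-0.002 -0.028  0.003] [0.001 0.    0.   ]
```

View pics/w5b.png

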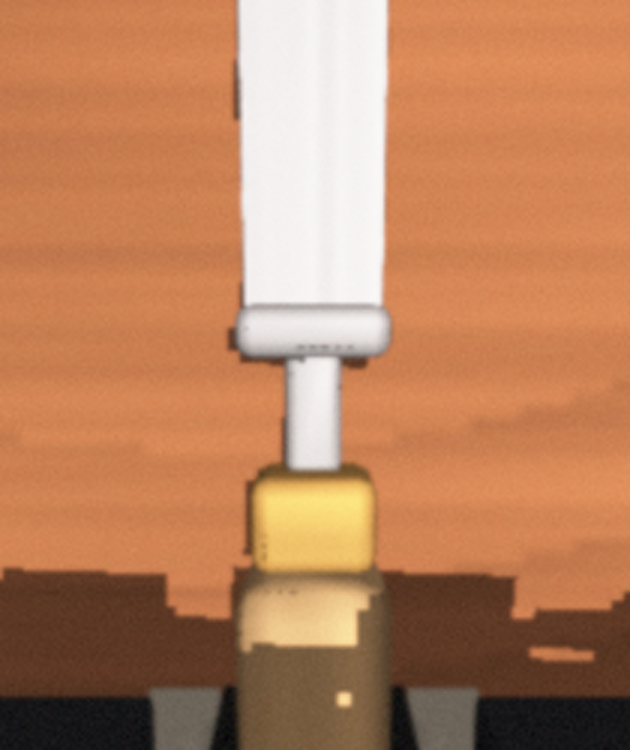

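View pics/s5b.png

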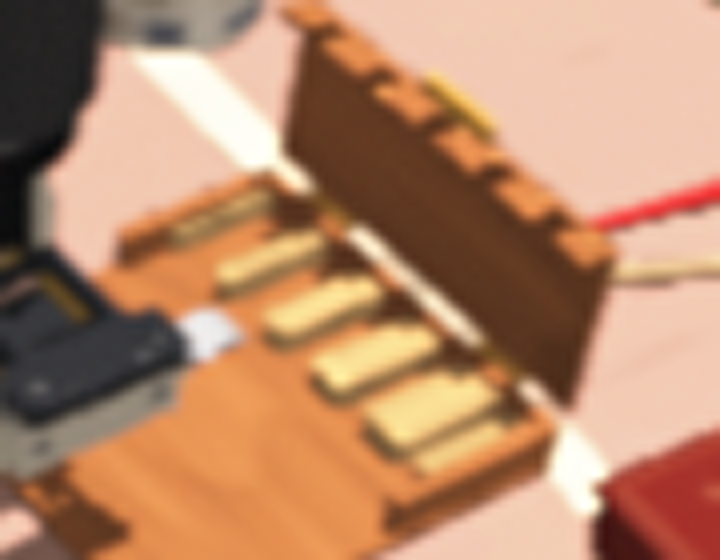

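>>> drive_tool([
  [-0.002,-0.03,0,0,0,0],
  [-0.002,-0.06,0,0,0,0],
  [-0.002,-0.09,0,0,0,0],
  [-0.002,-0.11,0,0,0,0],
])

```text
clock: 8.4
tool_pos: [0.4665, 0.0799, 0.0169]
orientation: [180.0, 0.0, -87.0]
force: [-0.7, -0.2, -1.1]
opening: 0.0248
```

```bash
python3 - <<'E'
from h import *
inbox();to(box(-55,38,17),-86.94)
E
```

```text
tcp in box -98.1 37.8 0.01691584465496072 F [-0.7 -0.2 -1.1]
now [0.4665 0.0799 0.0169] [ 1.7997e+02  1.0000e-02 -8.6980e+01] row [-0.002 -0.287 -0.001] [ 0.001  0.    -0.001]
```

>>> drive_tool([
  [-0.002,-0.05,0,0,0,0],
  [-0.002,-0.1,0,0,0,0],
  [-0.002,-0.15,0,0,0,0],
  [-0.002,-0.2,0,0,0,0],
  [-0.002,-0.2,0,0,0,0],
])

```text
clock: 8.9
tool_pos: [0.4976, 0.082, 0.0168]
orientation: [180.0, 0.0, -87.0]
force: [-0.7, 0.8, -1.6]
opening: 0.0246
```

```bash
python3 - <<'E'
from h import *
inbox();to(box(-53.5,38,17),-86.94)
E
```

```text
tcp in box -66.8 38.2 0.016816806257808136 F [-0.7  0.8 -1.6]
now [0.4976 0.082  0.0168] [ 1.800e+02  1.000e-02 -8.699e+01] row [ 0.001 -0.089 -0.001] [ 0.     0.    -0.001]
```

>>> drive_tool([
  [0,-0.025,0.007,0,0,0],
  [0,-0.05,0.007,0,0,0],
  [0,-0.065,0.007,0,0,0],
  [0,-0.075,0.007,0,0,0],
])

```text
clock: 9.3
tool_pos: [0.5091, 0.0827, 0.0158]
orientation: [-180.0, 0.0, -87.0]
force: [0.3, -0.6, -1.4]
opening: 0.0245
```

>>> drive_tool([
  [0,-0.01,0,0,0,0],
  [0,-0.02,0,0,0,0],
])

```text
clock: 9.5
tool_pos: [0.5114, 0.0826, 0.0156]
orientation: [179.9, -0.0, -87.0]
force: [-7.8, 2.8, 7.1]
opening: 0.0246
```

```bash
python3 - <<'E'
from h import *
inbox()
E
```

```text
tcp in box -53.1 38.0 0.015590586320783497 F [-7.8  2.8  7.1]
```

>>> drive_tool([
  [0,-0.004,0,0,0,0],
  [0,-0.004,0,0,0,0],
  [0,-0.004,0,0,0,0],
  [0,-0.004,0,0,0,0],
  [0,-0.004,0,0,0,0],
  [0,-0.004,0,0,0,0],
], fingers=0.2)

```text
clock: 10.1
tool_pos: [0.512, 0.0826, 0.0156]
orientation: [179.9, -0.0, -87.0]
force: [0.1, -0.2, 0.4]
opening: 0.0524
```

>>> drive_tool([
  [0,0,-0.1,0,0,0],
  [0,0,-0.3,0,0,0],
  [0,0.2,-0.6,0,0,0],
  [0,0.45,-0.9,0,0,0],
  [0,0.5,-0.9,0,0,0],
  [0,0.5,-0.9,0,0,0],
])

```text
clock: 10.7
tool_pos: [0.4367, 0.079, 0.153]
orientation: [-179.8, 0.2, -87.0]
force: [0.8, -0.0, -0.2]
opening: 0.053
```

```bash
python3 - <<'E'
from h import *
inbox()
s=snap('wrist','w6.png'); crop(s,'w6b.png',0,512,0,384,1.56)
s=snap('scene','s6.png'); crop(s,'s6b.png',240,350,150,240,7)
E
```

```text
tcp in box -127.8 38.5 0.15301607763253303 F [ 0.8 -0.  -0.2]
```

View pics/w6b.png

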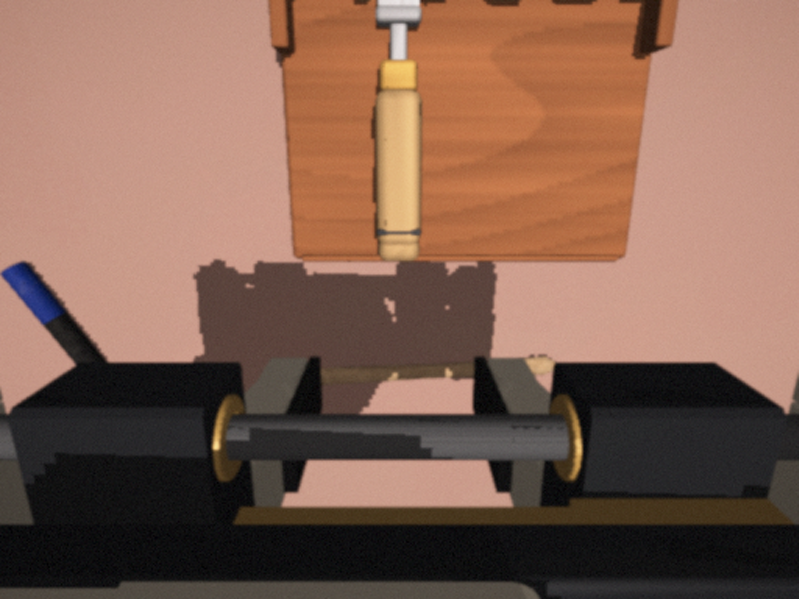

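View pics/s6b.png

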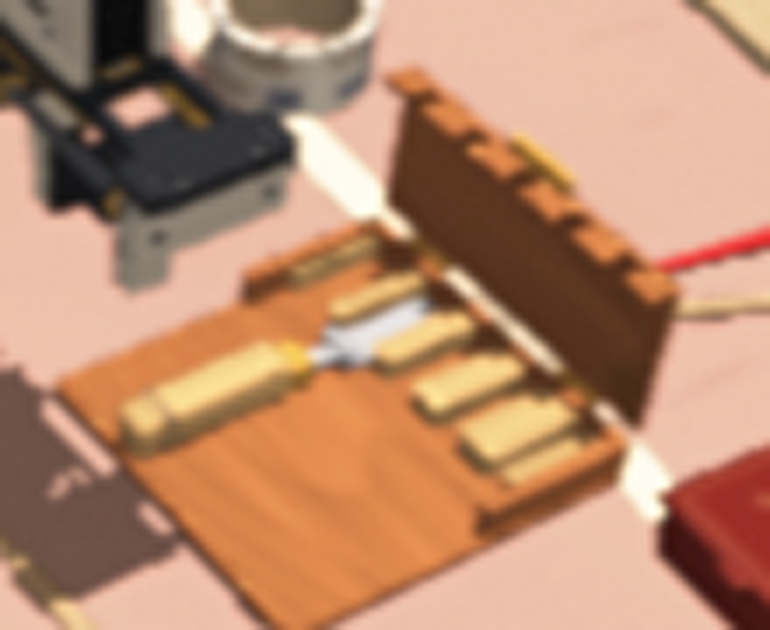

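```bash
python3 - <<'E'
from h import *
to(box(150,0,185),-86.94)
to(box(150,0,100),-86.94)
E
```

```text
now [0.4375 0.0789 0.151 ] [-1.7999e+02  5.0000e-02 -8.6970e+01] row [ 0.255 -1.847 -0.227] [-0.     0.001 -0.   ]
now [0.4375 0.0789 0.151 ] [-1.7999e+02  5.0000e-02 -8.6970e+01] row [ 0.255 -1.847  0.34 ] [-0.     0.001 -0.   ]
```

>>> drive_tool([
  [0,0,-0.23,0,0,0],
  [0.1,-0.1,-0.23,0,0,0],
  [0.2,-0.4,-0.23,0,0,0],
  [0.255,-0.7,-0.23,0,0,0],
  [0.255,-0.95,-0.23,0,0,0],
  [0.255,-0.95,-0.23,0,0,0],
], fingers=-1)

```text
clock: 11.4
tool_pos: [0.5858, 0.0476, 0.1819]
orientation: [179.8, -0.1, -87.1]
force: [-1.4, -0.2, -0.3]
opening: 0.0102
```

>>> drive_tool([
  [0,-0.3,0,0,0,0],
  [0,-0.6,0,0,0,0],
  [0,-0.88,0,0,0,0],
  [0,-0.88,0,0,0,0],
  [0,-0.88,0,0,0,0],
])

```text
clock: 11.9
tool_pos: [0.7177, 0.0538, 0.1776]
orientation: [179.5, -0.1, -87.1]
force: [-1.4, 0.4, 0.4]
opening: 0.0001
```

```bash
python3 - <<'E'
from h import *
inbox()
to(box(150,0,100),-86.94)
s=snap('side','d7.png'); crop(s,'d7b.png',190,310,110,220,6)
E
```

```text
tcp in box 151.4 -1.7 0.1776230851862806 F [-1.4  0.4  0.4]
now [0.7177 0.0538 0.1776] [ 1.7953e+02 -1.4000e-01 -8.7120e+01] row [-0.012  0.005  0.518] [ 0.008 -0.002 -0.003]
```

View pics/d7b.png

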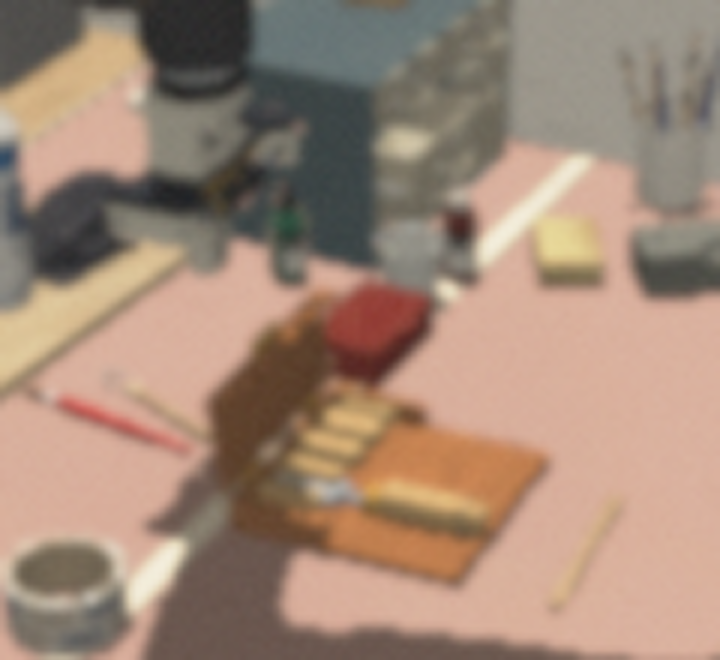

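>>> drive_tool([
  [-0.01,0,0.25,0.008,0,0],
  [-0.012,0,0.5,0.008,0,0],
  [-0.012,0,0.51,0.008,0,0],
  [-0.012,0,0.51,0.008,0,0],
])

```text
clock: 12.35
tool_pos: [0.716, 0.0553, 0.1028]
orientation: [-180.0, -0.2, -87.1]
force: [-0.1, -0.1, 1.1]
opening: 0.0002
```

>>> drive_tool([
  [0,0.08,0,0,0,0],
  [0,0.16,0,0,0,0],
  [0,0.24,0,0,0,0],
  [0,0.32,0,0,0,0],
  [0,0.4,0,0,0,0],
])

```text
clock: 12.85
tool_pos: [0.6561, 0.0525, 0.1043]
orientation: [-179.8, -0.1, -87.1]
force: [1.1, -0.1, -1.5]
opening: 0.0004
```

```bash
python3 - <<'E'
from h import *
inbox()
s=snap('side','d8.png'); crop(s,'d8b.png',190,310,110,220,6)
E
```

```text
tcp in box 89.8 0.3 0.1043052194340077 F [ 1.1 -0.1 -1.5]
```

View pics/d8b.png

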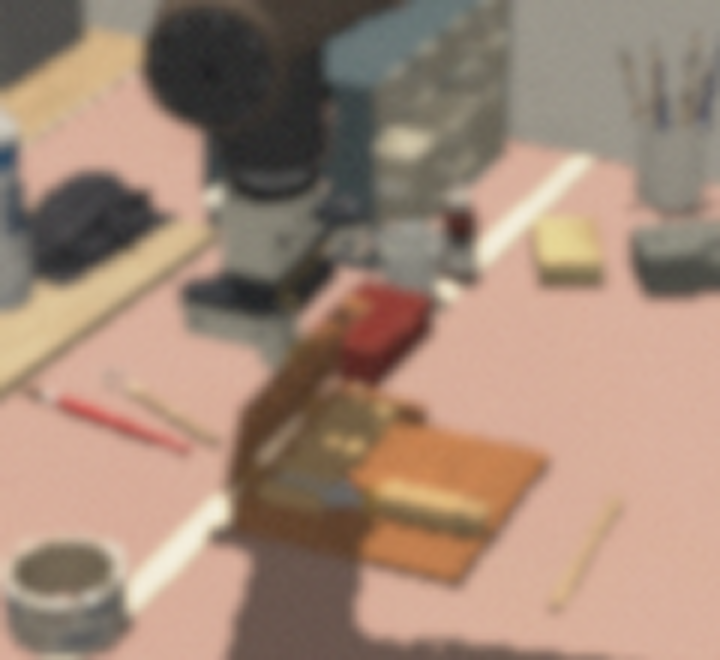

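>>> drive_tool([
  [0,0.07,0.02,0,0,0],
  [0,0.14,0.04,0,0,0],
  [0,0.21,0.07,0,0,0],
  [0,0.28,0.1,0,0,0],
  [0,0.34,0.13,0,0,0],
  [0,0.36,0.14,0,0,0],
])

```text
clock: 13.5
tool_pos: [0.5983, 0.0491, 0.082]
orientation: [180.0, -0.2, -87.1]
force: [0.5, 0.3, -0.5]
opening: 0.0002
```

```bash
python3 - <<'E'
from h import *
inbox()
s=snap('side','d9.png'); crop(s,'d9b.png',190,310,110,220,6)
E
```

```text
tcp in box 31.9 0.0 0.08199460138366442 F [ 0.5  0.3 -0.5]
```

View pics/d9b.png

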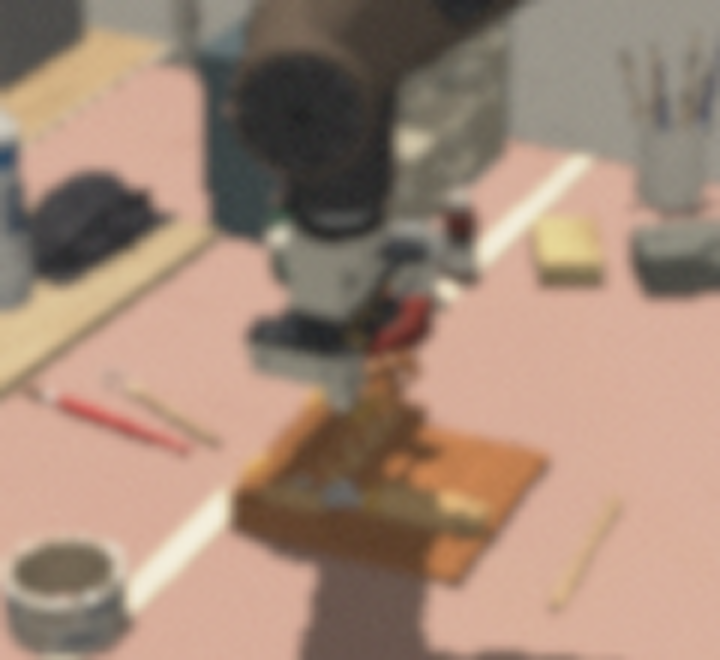

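>>> drive_tool([
  [0,0,-0.2,0,0,0],
  [0,0,-0.5,0,0,0],
  [0,0,-0.5,0,0,0],
  [0,0,-0.5,0,0,0],
  [0,0,-0.5,0,0,0],
  [0,0,-0.5,0,0,0],
  [0,0,-0.5,0,0,0],
  [0,0,-0.5,0,0,0],
])

```text
clock: 14.35
tool_pos: [0.5983, 0.0493, 0.1564]
orientation: [179.9, -0.2, -87.1]
force: [0.2, -0.3, -0.9]
opening: 0.0003
```

>>> drive_tool([
  [0,0,0,0,0,0],
  [0,0,0,0,0,0],
  [0,0,0,0,0,0],
  [0,0,0,0,0,0],
  [0,0,0,0,0,0],
  [0,0,0,0,0,0],
  [0,0,0,0,0,0],
  [0,0,0,0,0,0],
])

```text
clock: 15.15
tool_pos: [0.5983, 0.0493, 0.1564]
orientation: [179.9, -0.2, -87.1]
force: [-0.2, -0.1, 0.4]
opening: 0.0
```

```bash
python3 - <<'E'
from h import *
inbox()
s=snap('side','d10.png'); crop(s,'d10b.png',190,310,110,220,6)
s=snap('scene','s10.png'); crop(s,'s10b.png',240,350,150,240,7)
E
```

```text
tcp in box 31.9 0.2 0.15640663889761025 F [-0.2 -0.1  0.4]
```

View pics/d10b.png

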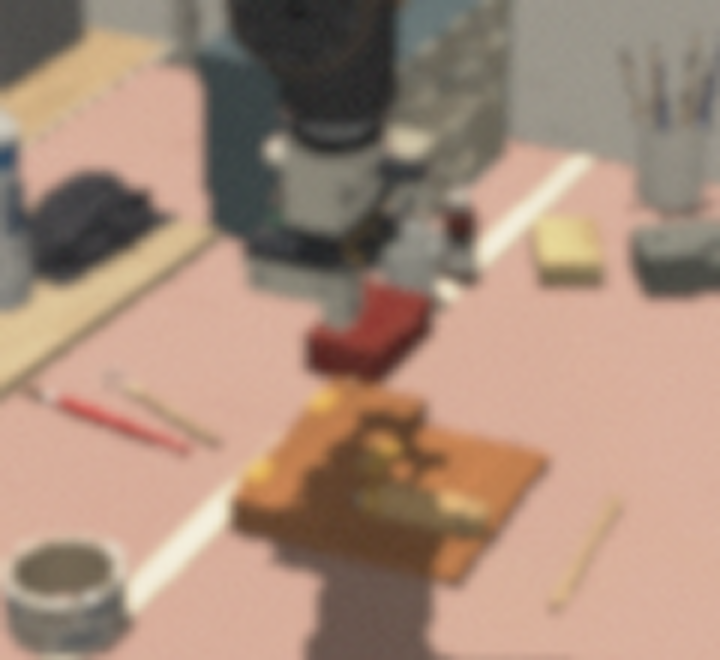

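View pics/s10b.png

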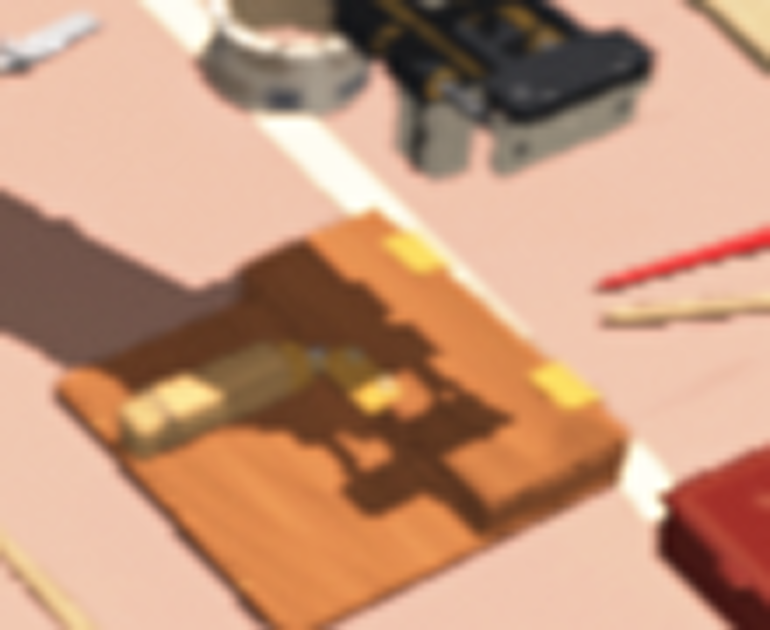

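>>> drive_tool([
  [0,0.1,0.2,0,0,0],
  [0,0.1,0.45,0,0,0],
  [0,0.1,0.65,0,0,0],
  [0,0.1,0.74,0,0,0],
  [0,0.1,0.74,0,0,0],
])

```text
clock: 15.75
tool_pos: [0.582, 0.0477, 0.0437]
orientation: [179.7, -0.2, -87.1]
force: [0.6, -0.0, 0.9]
opening: 0.0005
```

>>> drive_tool([
  [0,0,0.015,0,0,0],
  [0,0,0.03,0,0,0],
  [0,0,0.045,0,0,0],
])

```text
clock: 16.05
tool_pos: [0.5828, 0.048, 0.038]
orientation: [179.8, -0.2, -87.1]
force: [0.7, 0.5, 1.0]
opening: 0.0001
```

>>> drive_tool([
  [0,0,0.008,0,0,0],
  [0,0,0.016,0,0,0],
  [0,0,0.024,0,0,0],
  [0,0,0.03,0,0,0],
])

```text
clock: 16.45
tool_pos: [0.5836, 0.0481, 0.0361]
orientation: [179.9, -0.2, -87.0]
force: [-8.6, 1.0, 26.2]
opening: 0.0006
```

>>> drive_tool([
  [0,0,-0.2,0,0,0],
  [0,0.2,-0.5,0,0,0],
  [0,0.5,-0.8,0,0,0],
  [0,0.8,-1,0,0,0],
  [0,0.8,-1,0,0,0],
  [0,0.8,-1,0,0,0],
  [0,0.8,-1,0,0,0],
])

```text
clock: 17.15
tool_pos: [0.4642, 0.0427, 0.187]
orientation: [-180.0, -0.2, -87.0]
force: [0.9, 0.2, -0.1]
opening: 0.0004
```

```bash
python3 - <<'E'
from h import *
inbox()
s=snap('wrist','w11.png'); crop(s,'w11b.png',0,512,0,384,1.56)
s=snap('scene','s11.png'); crop(s,'s11b.png',100,500,80,380,2)
for z,x,y in [(36,0,-103),(36,0,103),(36,87,103),(36,87,-103)]: print((w2px(load('w11.png'),box(x,y,z))*1.5625).round())
E
```

```text
tcp in box -102.3 0.8 0.18696887283677938 F [ 0.9  0.2 -0.1]
[575. 103.]
[220. 104.]
[203. -72.]
[591. -72.]
```

View pics/w11b.png

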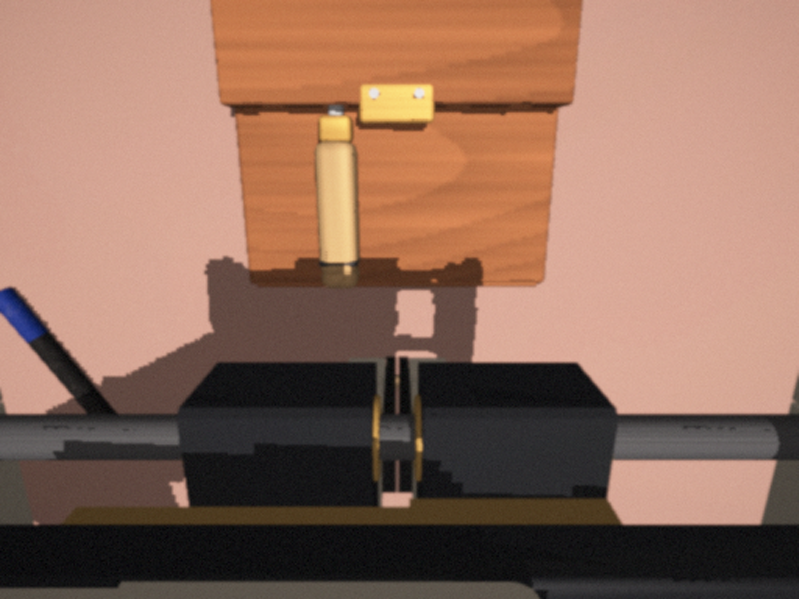

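View pics/s11b.png

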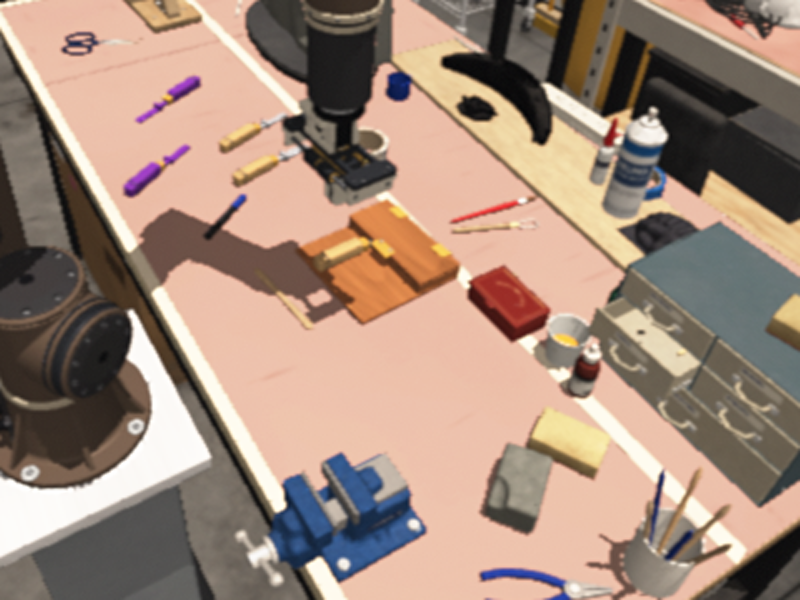

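The lid's front edge is at (220,104)–(574,104), within a pixel of where a shut lid should appear. The chisel's neck passes through its notch at about (335,110), and nothing else on the bench has moved. Handing in.

```bash
python3 - <<'E'
from h import *
print(ticket.close_job())
E
```

```text
the job is handed in; nothing more can be done
None
```

The chisel is home in the 24 mm bay (y = +38), the gripper has let go, the lid is shut, and the job was handed in at about 17 s of the 64 s allowed.

- **Choosing the bay:** in the wrist camera the blade measured 21.8–22.6 mm wide, so I took it as the 22 mm chisel. I tried it in the 19 mm bay, where it stopped at the mouth with about 10 N. I did not try the 9 and 14 mm bays, since it could not fit those if it would not go into 19.
- **Seating:** it slid freely into the 24 mm bay. It met the back wall within 0.5 mm of the depth I had worked out, pressing with about 8 N, and lay flat on the board.
- **Lid:** I pushed it forward from behind with the closed fingers, and it dropped shut by itself. Pressing lightly on it near its front edge, I met firm resistance at about 36 mm above the bench, where the top of a shut lid should be. I let that press reach 26 N.
- **Last pictures:** the lid's front edge was within a pixel of its calculated shut position, with the chisel's neck in its notch. The two chisels at the left, the purple look-alikes and the other things appeared not to have moved.

No check failed. The only disagreement was about 2 mm in where the box's front edge lies, between two wrist pictures, and it did not affect the fit.

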